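# Pack the whole pastels into their box

## Robot

A 6-joint arm with a two-finger parallel gripper is mounted at the origin on the work surface. World frame = base frame: x ahead of the robot, y to its left, z up, the work surface at z = 0. Lengths are in m, angles in rad, forces in N, time in s.
With the tool pointing down it reaches from about 0.4 to 0.825 m from the base axis. Payload 7 kg.
Tool frame: the origin (TCP) lies midway between the tips of the shut fingers; the grasp point (between the pads) lies 19 mm behind it; z points along the fingers, y is the line along which they close (so a half turn about z gives the same grasp; the last joint's range is limited). The gripper opens to 88 mm and grips with 3 to 60 N. Pads are 19 mm wide; open, the fingers measure 130 mm over their backs; the gripper's body (78 mm by 193 mm) begins 47 mm behind the grasp point.
Start: joints at [-1.033, 0.359, 0.012, 0, -1.224, -0.288], TCP at [0.167, -0.654, 0.227] pointing down, gripper open.
Joint ranges: [-3.07, 3.07], [-1.43, 2.12], [-1.02, 1.25], [-3.03, 1.67], [-3.05, -0], [-3.03, 3.03]. Speed limits (rad/s): [2.39, 2.39, 3.01, 3.14, 3.14, 3.14].

## Interface

Orientations are given as [roll, pitch, yaw] about the fixed x, y, z axes, in that order (R = Rz(yaw) Ry(pitch) Rx(roll)).
In Python, from station import arm gives the robot as it stands.
- The arm moves only by the tool servo_tool, never from a script. Its argument "deltas" is a list of rows, each a list of 7 numbers: the closure, from -1 (fully open) to 1 (shut), then the shift along the tool's x, y, z in mm, then the turn, a rotation vector about the tool's x, y, z in degrees. In form: [[gripper, x, y, z, ax, ay, az], ...]. A call has 1 to 20 rows; each row shifts and turns the commanded pose from where the row before left it, along the tool's axes as they then stand; what a row does not reach is not made up. A row lasts 1/12 s, in which the tool goes at most 41.7 mm and 7.16 degrees, less where a joint would pass 70% of its speed; a pose out of reach is approached as far as the arm can. A call is refused whole if a number of a shift passes 41.7 or a number of a turn 7.16, either way. A call with a gripper value outside its range is refused whole. The fingers move at their own pace and stop on an object; "squeeze" is the grip in N (left out, the last holds). Time passes only in rows, so rows that do not move let the fingers close. It gives the time, the measured TCP pose, the force, the opening and the grip force at its end, in the units of the state.
- arm.get_state(): the state, without advancing time (a new reading comes with each control period).
- arm.grab_frame(name): name is "side" or "top" or "wrist"; returns a dict with "color" (384x512x3 uint8, red, green, blue), "K" (3x3 intrinsics, pixels), "distortion" ([k1, k2, p1, p2, k3] as OpenCV has them; the pictures are not rectified), "position" and "orientation" of the camera in the world. Camera axes: x right, y down, z forward; pixel columns grow to the right and rows downward; lengths in m; the calibration is good to about 2 mm. A picture is of the moment at which its call begins. There is no depth.
- arm.job_done(): hands the job in; it is judged then, once.
Trained networks look in a picture, given as the dict that the camera call returned (one of the last four; its "shot" number tells which), for a name from the list of things; names that differ only in an ending like _2 or _b are one class to them, and where a whole thing is asked for, a point or a joint stands for the part that bears it (a point fixed in the world has none). Each returns a list of dicts, best first, with "conf" (0 to 1); they miss things now and then, are a little off and sometimes report something else, mostly with a low value. They report only what shows in the picture. A call takes as long as a camera call. They do not tell look-alikes from the thing itself.
- arm.recognise(query, picture): "at" ([x, y, z] in m, in the coordinates of the camera as it stood for that picture, good to about 4 mm: the middle of the surface that is visible of it).
The state is a dict: "t": time; "q": joint angles; "qd": joint speeds; "joint_efforts": joint torques, N m; "eef_pos": TCP position; "ee_rot": TCP orientation; "force": force on the tool from outside, world axes, zero at the start; "moment": the same for the moment, N m; "width": finger opening in m; "gripper_force": force on a finger pad.
Only numpy, scipy, OpenCV 4.12 (cv2) and the standard library are available. Lean on these libraries where they do the work, as an engineer would, in place of code of your own. Each camera call takes 0.05 s, during which the arm holds its last target. There are 200 camera calls.

## Task

Pack up the pastel box: put the whole slim stick, the whole fat stick, the square cake and the round cake each into the recess of its own shape in the foam, lying flat on the recess floor. The two broken stubs do not belong in the box; leave them where they lie.

Things in the scene. Friction and masses are not known exactly. Their poses are not given: they have to be found in the camera images.
- slim_center (a point): the whole slim stick: blue-grey chalk pastel, square section 20 x 20 mm, 84 mm long, white paper sleeve round the middle 40 mm, about 50 g. Lies flat on the table. Point: its centre, 10 mm above its underside; y along its length.
- fat_center (a point): the whole fat stick: blue-grey chalk pastel, square section 30 x 30 mm, 66 mm long, white paper sleeve round the middle 32 mm, about 90 g. Lies flat on the table. Point: its centre, 15 mm above its underside; y along its length.
- cake_center (a point): the square cake: blue-grey chalk pastel, 44 x 44 mm and 24 mm high, about 75 g, lying flat. Point: its centre, 12 mm above its underside; x and y square to its sides.
- puck_center (a point): the round cake: blue-grey chalk pastel, a disc 46 mm in diameter and 24 mm high, about 60 g, lying flat. Point: its centre, 12 mm above its underside; z is its axis.
- slim_stub_center (a point): a broken slim stick, to be left alone: blue-grey chalk pastel, 20 x 20 mm section but only 44 mm long, snapped at its +y end, sleeve at the other end. Point: its centre, 10 mm above its underside; y along its length.
- fat_stub_center (a point): a broken fat stick, to be left alone: blue-grey chalk pastel, 30 x 30 mm section but only 38 mm long, snapped at its +y end, sleeve at the other end. Point: its centre, 15 mm above its underside; y along its length.
- well_slim_floor (a point): the recess for the slim stick: the long narrow one, 36 mm (x) by 100 mm (y). Recess in one of four fixed black foam trays with grey-lined recesses (80 x 114 mm in x, y), which fill a flat aluminium box (168 x 236 mm, walls 20 mm high) and swap places in it. It is 8 mm deep: floor 10 mm, mouth 18 mm above the table. Point: centre of its floor; y along the tray's long side, z up.
- well_fat_floor (a point): the recess for the fat stick: the shorter, wider oblong, 46 mm (x) by 82 mm (y). Recess in one of four fixed black foam trays with grey-lined recesses (80 x 114 mm in x, y), which fill a flat aluminium box (168 x 236 mm, walls 20 mm high) and swap places in it. It is 8 mm deep: floor 10 mm, mouth 18 mm above the table. Point: centre of its floor; y along the tray's long side, z up.
- well_cake_floor (a point): the recess for the square cake: 60 x 60 mm square. Recess in one of four fixed black foam trays with grey-lined recesses (80 x 114 mm in x, y), which fill a flat aluminium box (168 x 236 mm, walls 20 mm high) and swap places in it. It is 8 mm deep: floor 10 mm, mouth 18 mm above the table. Point: centre of its floor; y along the tray's long side, z up.
- well_puck_floor (a point): the recess for the round cake: round, 62 mm in diameter. Recess in one of four fixed black foam trays with grey-lined recesses (80 x 114 mm in x, y), which fill a flat aluminium box (168 x 236 mm, walls 20 mm high) and swap places in it. It is 8 mm deep: floor 10 mm, mouth 18 mm above the table. Point: centre of its floor; y along the tray's long side, z up.
There are look-alikes about, which are no part of the job. Leave any orange look-alike of the part that bears cake_center alone. What is shaped like the part that bears well_puck_floor but yellow is not meant.

How it is judged:
At the end, for the whole second after the job is handed in: Each of the four whole pastels lies at rest in the recess of its own shape: its centre within 13 mm (horizontally) of the recess centre and, half its height above the recess floor, within 3 mm; both stubs are within 20 mm of where they started (horizontal distance between slim_center and well_slim_floor below 0.013 m and z of slim_center in the frame of well_slim_floor between 0.007 and 0.013 m and linear speed of each of slim, fat, cake, puck below 0.02 m/s and horizontal distance between fat_center and well_fat_floor below 0.013 m and z of fat_center in the frame of well_fat_floor between 0.012 and 0.018 m and horizontal distance between cake_center and well_cake_floor below 0.013 m and z of cake_center in the frame of well_cake_floor between 0.009 and 0.015 m and horizontal distance between puck_center and well_puck_floor below 0.013 m and z of puck_center in the frame of well_puck_floor between 0.009 and 0.015 m and distance of each of slim_stub_center, fat_stub_center from where it was at the start of the episode below 0.02 m); the robot touches nothing.
It fails at once if a broken stub is moved by more than 20 mm (distance of any of slim_stub_center, fat_stub_center from where it was at the start of the episode above 0.02 m).
It also fails if it takes over 104 s, if anything falls off the work surface, if the arm or the gripper's body presses on something with over 40 N, if the wrist force passes 120 N, or if a joint passes its speed limit or range.

## Working session

There is one attempt and no reset: what is moved stays moved. The work goes in short steps, Python scripts to look and compute and a tool call to move; the robot and the scene stay as the last step left them, time stands still between calls to the robot, and variables do not carry over. Pictures are saved under pics/ and viewed, at most 14 in all, crops included, and the job is handed in when it is done.

Besides the shell and the picture viewer there is one more tool, called after "Emit:" as name(argument=value, ...) on one line, values as JSON. servo_tool: Moves the arm, as the interface text tells. Its arguments: {"type":"object","properties":{"deltas":{"type":"array","items":{"type":"array","items":{"type":"number"}}},"squeeze":{"type":"number"}},"required":["deltas"]}

```bash
mkdir -p pics
cat > h.py <<'E'
import numpy as np,cv2
from scipy.spatial.transform import Rotation as R
from station import arm
def cam(p):
    o=np.array(p["orientation"],float)
    M=o if o.shape==(3,3) else (R.from_euler('xyz',o).as_matrix() if o.size==3 else R.from_quat(o).as_matrix())
    return M,np.array(p["position"])
def ray(p,uv,z):
    M,c=cam(p); n=cv2.undistortPoints(np.array([[uv]],float),p["K"] if isinstance(p["K"],np.ndarray) else np.array(p["K"]),np.array(p["distortion"],float))[0,0]
    d=M@[n[0],n[1],1]; return c+d*(z-c[2])/d[2]
def pix(p,w):
    M,c=cam(p); q=M.T@(np.array(w)-c)
    return cv2.projectPoints(q.reshape(1,3),np.zeros(3),np.zeros(3),np.array(p["K"],float),np.array(p["distortion"],float))[0].ravel()
def save(p,n,crop=None,s=1):
    im=p["color"][:,:,::-1]
    if crop: im=im[crop[1]:crop[3],crop[0]:crop[2]]
    cv2.imwrite("pics/"+n,cv2.resize(im,None,fx=s,fy=s,interpolation=cv2.INTER_CUBIC))
E
python3 - <<'E'
from h import *
p=arm.grab_frame("top"); save(p,"top.png",s=1.5)
print(p["position"],p["orientation"],arm.get_state()["ee_rot"])
M,c=cam(p)
for n in ["slim_center","fat_center","cake_center","puck_center","slim_stub_center","fat_stub_center","well_slim_floor","well_fat_floor","well_cake_floor","well_puck_floor"]:
    for d in arm.recognise(n,p)[:4]:
        w=M@d["at"]+c; print(n,round(d["conf"],2),w.round(3),pix(p,w).round())
E
```

```text
[0.33995947 0.05669739 1.13346547] [-3.01433918  0.00313272 -1.57755423] [ 3.13996226e+00 -1.25803732e-04 -2.89190334e+00]
slim_center 0.78 [0.499 0.353 0.018] [126. 184.]
slim_center 0.53 [0.443 0.115 0.026] [227. 207.]
fat_center 0.74 [0.643 0.244 0.027] [172. 123.]
cake_center 0.94 [0.308 0.243 0.024] [171. 265.]
cake_center 0.76 [0.349 0.16  0.023] [207. 248.]
cake_center 0.69 [0.409 0.246 0.022] [170. 222.]
puck_center 0.9 [0.443 0.116 0.027] [226. 207.]
slim_stub_center 0.66 [0.41  0.357 0.019] [124. 222.]
slim_stub_center 0.19 [0.543 0.14  0.031] [216. 164.]
fat_stub_center 0.68 [0.545 0.14  0.031] [216. 163.]
well_slim_floor 0.72 [ 0.587 -0.271  0.016] [387. 146.]
well_fat_floor 0.62 [ 0.488 -0.172  0.017] [349. 187.]
well_fat_floor 0.38 [0.64  0.242 0.024] [173. 125.]
well_cake_floor 0.97 [ 0.565 -0.156  0.019] [341. 155.]
well_puck_floor 0.7 [ 0.515 -0.285  0.02 ] [395. 176.]
well_puck_floor 0.68 [ 0.325 -0.177  0.014] [352. 257.]
```

View pics/top.png

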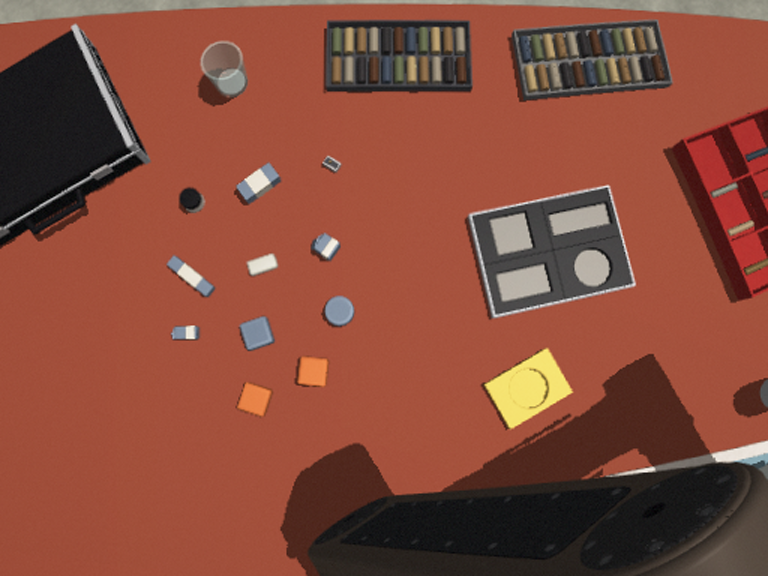

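The top view shows, in 512-px coordinates:
- **Loose pieces:** whole slim stick (126,184), whole fat stick (172,123), slim stub (124,222), fat stub (216,163), blue square (170,222) and blue disc (226,207).
- **Not part of the job:** orange squares at (171,265) and (207,248), a plain white block at (175,177), and a yellow tray at (352,257).
- **Box wells:** cake (341,155), slim (387,146), fat (349,187), puck (395,176).

The blue square fits cake_center because the other two are orange. The round well in the grey box fits well_puck_floor because the other is yellow. I'll confirm both in a crop.

Run:
```python
from h import *
p=arm.grab_frame("top"); save(p,"crop.png",(100,90,440,290),2.3)
im=p["color"].astype(int)
def fit(mask,uv,z,label):
    n,l,st,_=cv2.connectedComponentsWithStats(mask.astype(np.uint8),connectivity=4)
    k=l[int(uv[1])-1:int(uv[1])+2,int(uv[0])-1:int(uv[0])+2]; k=np.bincount(k[k>0]).argmax()
    v,u=np.where(l==k)
    P=np.array([ray(p,(a,b),z)[:2] for a,b in zip(u,v)],np.float32)*1000
    r=cv2.minAreaRect(P); b=cv2.boxPoints(r); e=b[1]-b[0];f=b[2]-b[1]; L=e if np.hypot(*e)>np.hypot(*f) else f
    print(label,"c",np.round(r[0],1),"mean",P.mean(0).round(1),"size",np.round(r[1],1),"long axis deg",round(np.degrees(np.arctan2(L[1],L[0]))%180,1))
r,g,b=im[...,0],im[...,1],im[...,2]
m=(b>r*0.75)&(b>60)
for n,uv,z in [("slim",(126,184),.01),("fat",(172,123),.015),("cake",(170,222),.012),("puck",(226,207),.012),("sstub",(124,222),.01),("fstub",(216,163),.015)]: fit(m,uv,z,n)
w=(im.min(2)>115)
for n,uv in [("wslim",(386,146)),("wfat",(349,188)),("wcake",(341,155)),("wpuck",(395,177))]: fit(w,uv,.0125,n)
```

```text
slim c [500.7 355.4] mean [500.6 355. ] size [88. 22.] long axis deg 52.0
fat c [650.1 247.3] mean [650.1 247.3] size [37.9 66.6] long axis deg 126.7
cake c [409.5 247. ] mean [409.3 246.8] size [44.8 46.2] long axis deg 108.2
puck c [443.6 118.1] mean [444.  117.6] size [44.9 44.7] long axis deg 44.8
sstub c [411.6 361.9] mean [410.9 360.7] size [19. 44.] long axis deg 90.0
fstub c [547.  138.4] mean [546.1 138. ] size [39.7 32.8] long axis deg 53.4
wslim c [ 588.7 -268. ] mean [ 588.6 -267.6] size [33.8 96.2] long axis deg 101.6
wfat c [ 485.9 -172.3] mean [ 485.9 -172.3] size [44.5 79.6] long axis deg 102.1
wcake c [ 564.6 -155.8] mean [ 564.5 -155.7] size [57.6 56.9] long axis deg 11.9
wpuck c [ 508.6 -284.6] mean [ 509.2 -284.7] size [54.6 56.3] long axis deg 177.4
```

View pics/crop.png

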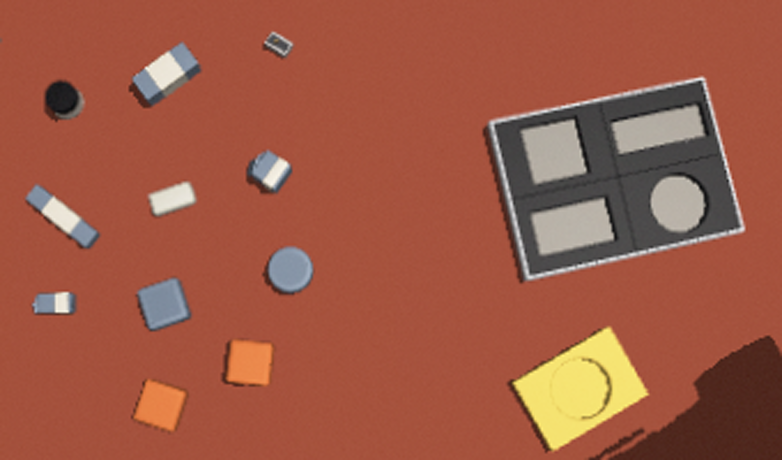

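The crop confirms the blue square at (163,303), between two orange ones, and the grey round well at (680,203) against the yellow one. The pieces and wells are measured and the box is turned 12°. Next I'll move over the box and take a wrist view on the way.

```bash
cat >> h.py <<'E'
def plan(*wps):
    "wps: (x,y,z mm, yaw deg or None). prints shift in tool axes/rows and turn/rows"
    s=arm.get_state(); P=np.array(s["eef_pos"])*1000; yaw=np.degrees(s["ee_rot"][2])
    print("now",P.round(1),np.degrees(s["ee_rot"]).round(2),"w",round(s["width"],4),"t",round(s["t"],2))
    for x,y,z,a in wps:
        Rt=R.from_euler('xyz',[180,0,yaw],degrees=True); d=Rt.inv().apply(np.array([x,y,z])-P)
        n=int(np.ceil(np.linalg.norm(d)/36)) or 1
        print((x,y,z,a),"shift",d.round(1),"=",n,"x",(d/n).round(1),end=" ")
        P=np.array([x,y,z],float)
        if a is not None:
            D=-((a-yaw+180)%360-180); m=int(np.ceil(abs(D)/6.5)) or 1; print("turn az",round(D,1),"=",m,"x",round(D/m,2),end="")
            yaw=a
        print()
E
python3 -c "
from h import *
plan((537,-220,260,-168),(444,118,120,None),(444,118,8,None))"
```

```text
now [ 166.9 -654.   226.6] [ 180.      0.   -165.69] w 0.0878 t 0.6
(537, -220, 260, -168) shift [-465.9  329.   -33.4] = 16 x [-29.1  20.6  -2.1] turn az 2.3 = 1 x 2.31
(444, 118, 120, None) shift [ 20.7 349.9 140. ] = 11 x [ 1.9 31.8 12.7] 
(444, 118, 8, None) shift [  0.  -0. 112.] = 4 x [ 0. -0. 28.]
```

Emit:
servo_tool(deltas=[[-1,-29.1,20.6,-2.1,0,0,0],[-1,-29.1,20.6,-2.1,0,0,0],[-1,-29.1,20.6,-2.1,0,0,0],[-1,-29.1,20.6,-2.1,0,0,0],[-1,-29.1,20.6,-2.1,0,0,0],[-1,-29.1,20.6,-2.1,0,0,0],[-1,-29.1,20.6,-2.1,0,0,0],[-1,-29.1,20.6,-2.1,0,0,0],[-1,-29.1,20.6,-2.1,0,0,0],[-1,-29.1,20.6,-2.1,0,0,0],[-1,-29.1,20.6,-2.1,0,0,0],[-1,-29.1,20.6,-2.1,0,0,0],[-1,-29.1,20.6,-2.1,0,0,0],[-1,-29.1,20.6,-2.1,0,0,0],[-1,-29.1,20.6,-2.1,0,0,0],[-1,-29.1,20.6,-2.1,0,0,0],[-1,0,0,0,0,0,2.3],[-1,0,0,0,0,0,0],[-1,0,0,0,0,0,0]])

```text
t: 2.18
eef_pos: [0.5364, -0.2193, 0.26]
ee_rot: [3.141, -0.0, -2.93]
force: [0.7, -0.1, 0.2]
width: 0.088
gripper_force: 0.0
```

Run:
```python
from h import *
p=arm.grab_frame("wrist"); save(p,"wbox.png")
M,c=cam(p)
for n in ["well_slim_floor","well_fat_floor","well_cake_floor","well_puck_floor"]:
    for d in arm.recognise(n,p)[:2]:
        w=M@d["at"]+c; print(n,round(d["conf"],2),w.round(3),pix(p,w).round())
for n,w in [("slim",(.5887,-.268,.01)),("fat",(.486,-.1725,.01)),("cake",(.5645,-.156,.01)),("puck",(.5095,-.2845,.01))]: print(n,pix(p,w).round(1))
plan((444,118,120,None),(444,118,8,None))
```

```text
well_slim_floor 0.69 [ 0.589 -0.269  0.016] [218. 191.]
well_fat_floor 0.76 [ 0.487 -0.17   0.018] [303. 135.]
well_cake_floor 0.96 [ 0.563 -0.153  0.019] [302. 191.]
well_puck_floor 0.93 [ 0.337 -0.177  0.012] [326.  14.]
well_puck_floor 0.73 [ 0.508 -0.287  0.017] [215. 132.]
slim [218.9 190.5]
fat [301.  133.5]
cake [298.8 190.2]
puck [217.  133.3]
now [ 535.9 -220.4  260.3] [-1.8000e+02  1.0000e-02 -1.6804e+02] w 0.0879 t 2.43
(444, 118, 120, None) shift [ 19.8 350.1 140.3] = 11 x [ 1.8 31.8 12.8] 
(444, 118, 8, None) shift [  0.  -0. 112.] = 4 x [ 0. -0. 28.]
```

View pics/wbox.png

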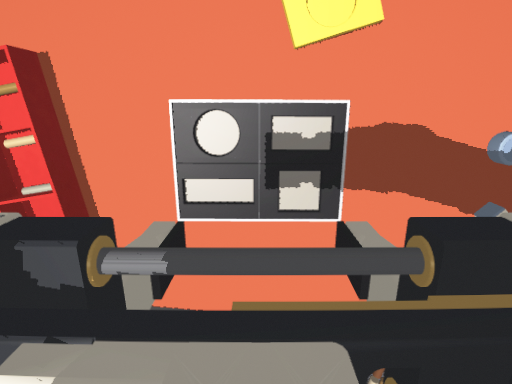

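The wrist view shows all four wells, with puck (217,133), fat (301,133), cake (299,190) and slim (218,190). They match the top-view estimates to about 2 mm. Next, the puck.

Emit:
servo_tool(deltas=[[-1,1.8,31.8,12.7,0,0,0],[-1,1.8,31.8,12.7,0,0,0],[-1,1.8,31.8,12.7,0,0,0],[-1,1.8,31.8,12.7,0,0,0],[-1,1.8,31.8,12.7,0,0,0],[-1,1.8,31.8,12.7,0,0,0],[-1,1.8,31.8,12.7,0,0,0],[-1,1.8,31.8,12.7,0,0,0],[-1,1.8,31.8,12.7,0,0,0],[-1,1.8,31.8,12.7,0,0,0],[-1,1.8,31.8,12.7,0,0,0],[-1,0,0,0,0,0,0],[-1,0,0,0,0,0,0]])

```text
t: 3.52
eef_pos: [0.4438, 0.1192, 0.1201]
ee_rot: [-3.141, -0.001, -2.929]
force: [-0.4, -0.7, 0.7]
width: 0.0876
gripper_force: 0.0
```

Run:
```python
from h import *
p=arm.grab_frame("wrist"); save(p,"wpuck.png")
M,c=cam(p)
for d in arm.recognise("puck_center",p)[:2]:
        w=M@d["at"]+c; print(round(d["conf"],2),w.round(3),pix(p,w).round())
print(pix(p,(.444,.118,.024)))
plan((444,118,11,None))
```

```text
0.68 [0.441 0.116 0.025] [257. 189.]
[258.31529384 192.2828622 ]
now [444.6 118.1 120.8] [-1.8000e+02  2.0000e-02 -1.6798e+02] w 0.0878 t 3.62
(444, 118, 11, None) shift [6.000e-01 1.000e-01 1.098e+02] = 4 x [ 0.1  0.  27.4]
```

View pics/wpuck.png

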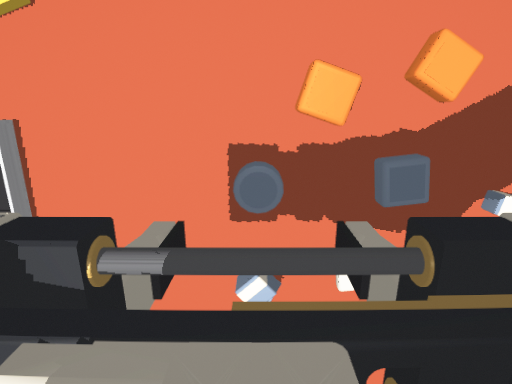

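The puck is at (258,187), centred between the open fingers and about 3 mm towards the base from my estimate. Descending with that correction and gripping.

Emit:
servo_tool(deltas=[[-1,2.5,0,27.4,0,0,0],[-1,0,0,27.4,0,0,0],[-1,0,0,27.4,0,0,0],[-1,0,0,27.4,0,0,0],[-1,0,0,0,0,0,0],[1,0,0,0,0,0,0],[1,0,0,0,0,0,0],[1,0,0,0,0,0,0],[1,0,0,0,0,0,0],[1,0,0,0,0,0,0],[1,0,0,0,0,0,0],[1,0,0,0,0,0,0],[1,0,0,0,0,0,0],[1,0,0,0,0,0,0],[1,0,0,-20,0,0,0],[1,0,0,-30,0,0,0],[1,0,0,-30,0,0,0],[1,0,0,0,0,0,0]], squeeze=15)

```text
t: 5.12
eef_pos: [0.4446, 0.1196, 0.0958]
ee_rot: [3.139, 0.007, -2.931]
force: [1.7, 0.9, -0.6]
width: 0.0455
gripper_force: 15.0
```

```bash
python3 -c "
from h import *
plan((509,-285.3,90,-168),(509,-285.3,22,None))"
```

```text
now [444.6 119.6  95.8] [ 179.86    0.42 -167.91] w 0.0455 t 5.12
(509, -285.3, 90, -168) shift [  21.8 -409.4    5.8] = 12 x [  1.8 -34.1   0.5] turn az 0.1 = 1 x 0.09
(509, -285.3, 22, None) shift [ 0. -0. 68.] = 2 x [ 0. -0. 34.]
```

Emit:
servo_tool(deltas=[[1,1.6,-34,0,0,0,0],[1,1.6,-34,0,0,0,0],[1,1.6,-34,0,0,0,0],[1,1.6,-34,0,0,0,0],[1,1.6,-34,0,0,0,0],[1,1.6,-34,0,0,0,0],[1,1.6,-34,0,0,0,0],[1,1.6,-34,0,0,0,0],[1,1.6,-34,0,0,0,0],[1,1.6,-34,0,0,0,0],[1,1.6,-34,0,0,0,0],[1,1.6,-34,0,0,0,0],[1,0,0,0,0,0,0],[1,0,0,0,0,0,0],[1,0,0,0,0,0,0]])

```text
t: 6.37
eef_pos: [0.5074, -0.2851, 0.0903]
ee_rot: [3.141, -0.001, -2.933]
force: [-0.2, 0.7, -0.9]
width: 0.0454
gripper_force: 15.0
```

```bash
python3 -c "
from h import *
plan((509,-285.3,22,None))"
```

```text
now [ 507.4 -285.1   90.3] [ 1.7996e+02 -6.0000e-02 -1.6805e+02] w 0.0454 t 6.37
(509, -285.3, 22, None) shift [-1.5 -0.5 68.3] = 2 x [-0.8 -0.3 34.1]
```

Emit:
servo_tool(deltas=[[1,-1.5,-0.5,25,0,0,0],[1,0,0,25,0,0,0],[1,0,0,12,0,0,0],[1,0,0,6.5,0,0,0],[1,0,0,0,0,0,0],[1,0,0,0,0,0,0],[0.2,0,0,0,0,0,0],[-0.3,0,0,0,0,0,0],[-0.3,0,0,0,0,0,0],[-0.3,0,0,0,0,0,0],[-0.3,0,0,0,0,0,0],[-0.3,0,0,-20,0,0,0],[-1,0,0,-40,0,0,0],[-1,0,0,-40,0,0,0],[-1,0,0,-20,0,0,0],[-1,0,0,0,0,0,0],[-1,0,0,0,0,0,0]])

```text
t: 7.78
eef_pos: [0.5104, -0.2855, 0.1442]
ee_rot: [-3.14, 0.003, -2.932]
force: [-0.1, 0.7, -1.4]
width: 0.0842
gripper_force: 0.0
```

Run:
```python
from h import *
p=arm.grab_frame("top"); save(p,"t2.png",(310,110,440,230),4)
p=arm.grab_frame("wrist"); M,c=cam(p)
for d in arm.recognise("puck_center",p)[:2]:
        w=M@d["at"]+c; print(round(d["conf"],2),w.round(3),pix(p,w).round())
save(p,"w2.png")
plan((409,247,120,-161.8),(409,247,11,None))
```

```text
0.98 [ 0.51  -0.285  0.033] [260. 189.]
now [ 508.8 -285.1  141.3] [ 1.7994e+02 -9.0000e-02 -1.6801e+02] w 0.0874 t 7.93
(409, 247, 120, -161.8) shift [-13.  541.2  21.3] = 16 x [-0.8 33.8  1.3] turn az -6.2 = 1 x -6.21
(409, 247, 11, None) shift [  0.  -0. 109.] = 4 x [ 0.  -0.  27.2]
```

View pics/w2.png

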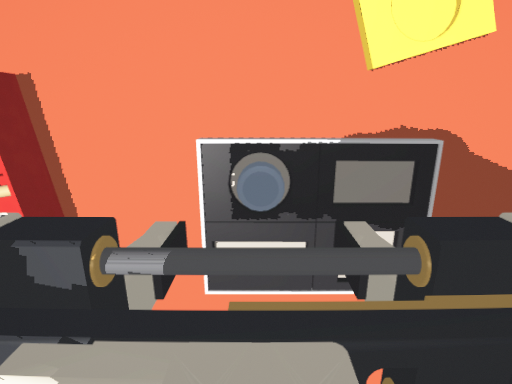

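The puck sits in its round well at (261,185), with its top at about 33 mm. Next, the cake.

Emit:
servo_tool(deltas=[[-1,-0.8,33.8,1.3,0,0,0],[-1,-0.8,33.8,1.3,0,0,0],[-1,-0.8,33.8,1.3,0,0,0],[-1,-0.8,33.8,1.3,0,0,0],[-1,-0.8,33.8,1.3,0,0,0],[-1,-0.8,33.8,1.3,0,0,0],[-1,-0.8,33.8,1.3,0,0,0],[-1,-0.8,33.8,1.3,0,0,0],[-1,-0.8,33.8,1.3,0,0,0],[-1,-0.8,33.8,1.3,0,0,0],[-1,-0.8,33.8,1.3,0,0,0],[-1,-0.8,33.8,1.3,0,0,0],[-1,-0.8,33.8,1.3,0,0,0],[-1,-0.8,33.8,1.3,0,0,0],[-1,-0.8,33.8,1.3,0,0,0],[-1,-0.8,33.8,1.3,0,0,0],[-1,0,0,0,0,0,-6.2],[-1,0,0,0,0,0,0],[-1,0,0,0,0,0,0]])

```text
t: 9.52
eef_pos: [0.4089, 0.2457, 0.1204]
ee_rot: [-3.14, -0.002, -2.825]
force: [0.1, -0.1, 1.2]
width: 0.0876
gripper_force: 0.0
```

Run:
```python
from h import *
p=arm.grab_frame("wrist"); M,c=cam(p)
for d in arm.recognise("cake_center",p)[:3]:
        w=M@d["at"]+c; print(round(d["conf"],2),w.round(3),pix(p,w).round())
plan((408,246.5,11,None))
```

```text
0.85 [0.406 0.247 0.025] [263. 190.]
0.84 [0.353 0.162 0.026] [183. 101.]
0.64 [0.304 0.246 0.018] [299.  75.]
now [409.3 245.2 120.9] [-1.7995e+02 -8.0000e-02 -1.6198e+02] w 0.0878 t 9.62
(408, 246.5, 11, None) shift [  0.8   1.6 109.9] = 4 x [ 0.2  0.4 27.5]
```

Emit:
servo_tool(deltas=[[-1,1.5,1.5,27.5,0,0,0],[-1,0,0,27.5,0,0,0],[-1,0,0,27.5,0,0,0],[-1,0,0,27,0,0,0],[-1,0,0,0,0,0,0],[1,0,0,0,0,0,0],[1,0,0,0,0,0,0],[1,0,0,0,0,0,0],[1,0,0,0,0,0,0],[1,0,0,0,0,0,0],[1,0,0,0,0,0,0],[1,0,0,0,0,0,0],[1,0,0,0,0,0,0],[1,0,0,-20,0,0,0],[1,0,0,-30,0,0,0],[1,0,0,-30,0,0,0],[1,0,0,0,0,0,0],[1,0,0,0,0,0,0],[1,0,0,0,0,0,0]])

```text
t: 11.2
eef_pos: [0.4073, 0.247, 0.0918]
ee_rot: [3.141, -0.0, -2.824]
force: [-0.5, -0.2, -0.7]
width: 0.0435
gripper_force: 15.0
```

```bash
python3 -c "
from h import *
plan((564.2,-155,90,-168),(564.2,-155,21.5,None))"
```

```text
now [407.3 247.   91.8] [ 1.7998e+02 -1.0000e-02 -1.6181e+02] w 0.0435 t 11.2
(564.2, -155, 90, -168) shift [ -23.5 -430.9    1.8] = 12 x [ -2.  -35.9   0.1] turn az 6.2 = 1 x 6.19
(564.2, -155, 21.5, None) shift [ 0.  -0.  68.5] = 2 x [ 0.  -0.  34.2]
```

Emit:
servo_tool(deltas=[[1,-2,-35.9,0,0,0,0],[1,-2,-35.9,0,0,0,0],[1,-2,-35.9,0,0,0,0],[1,-2,-35.9,0,0,0,0],[1,-2,-35.9,0,0,0,0],[1,-2,-35.9,0,0,0,0],[1,-2,-35.9,0,0,0,0],[1,-2,-35.9,0,0,0,0],[1,-2,-35.9,0,0,0,0],[1,-2,-35.9,0,0,0,0],[1,-2,-35.9,0,0,0,0],[1,-2,-35.9,0,0,0,0],[1,0,0,0,0,0,6.2],[1,0,0,0,0,0,0],[1,0,0,0,0,0,0],[1,0,0,0,0,0,0]])

```text
t: 12.53
eef_pos: [0.5642, -0.1538, 0.091]
ee_rot: [3.141, -0.002, -2.929]
force: [0.6, -0.0, -1.2]
width: 0.0439
gripper_force: 15.0
```

```bash
python3 -c "
from h import *
plan((564.2,-155,21.5,None))"
```

```text
now [ 564.2 -153.8   91. ] [ 1.7997e+02 -1.1000e-01 -1.6782e+02] w 0.0439 t 12.53
(564.2, -155, 21.5, None) shift [ 0.3 -1.2 69.5] = 2 x [ 0.1 -0.6 34.8]
```

Emit:
servo_tool(deltas=[[1,0,-1.2,25,0,0,0],[1,0,0,25,0,0,0],[1,0,0,12,0,0,0],[1,0,0,7,0,0,0],[1,0,0,0,0,0,0],[1,0,0,0,0,0,0],[0.2,0,0,0,0,0,0],[-0.3,0,0,0,0,0,0],[-0.3,0,0,0,0,0,0],[-0.3,0,0,0,0,0,0],[-0.3,0,0,0,0,0,0],[-0.3,0,0,-20,0,0,0],[-1,0,0,-40,0,0,0],[-1,0,0,-40,0,0,0],[-1,0,0,0,0,0,0],[-1,0,0,0,0,0,0]])

```text
t: 13.87
eef_pos: [0.5672, -0.1557, 0.1262]
ee_rot: [-3.14, 0.006, -2.932]
force: [-0.2, 0.7, -0.7]
width: 0.0783
gripper_force: 0.0
```

Run:
```python
from h import *
p=arm.grab_frame("wrist"); M,c=cam(p)
for d in arm.recognise("cake_center",p)[:3]:
        w=M@d["at"]+c; print(round(d["conf"],2),w.round(3),pix(p,w).round())
plan((649,246.5,140,-53.3),(649,246.5,13,None))
```

```text
0.71 [ 0.564 -0.153  0.033] [263. 190.]
now [ 564.9 -155.6  122.9] [ 179.98    0.   -168.01] w 0.0845 t 13.97
(649, 246.5, 140, -53.3) shift [-165.8  375.8  -17.1] = 12 x [-13.8  31.3  -1.4] turn az -114.7 = 18 x -6.37
(649, 246.5, 13, None) shift [  0.  -0. 127.] = 4 x [ 0.  -0.  31.8]
```

Emit:
servo_tool(deltas=[[-1,-13.8,31.3,-1.4,0,0,0],[-1,-13.8,31.3,-1.4,0,0,0],[-1,-13.8,31.3,-1.4,0,0,0],[-1,-13.8,31.3,-1.4,0,0,0],[-1,-13.8,31.3,-1.4,0,0,0],[-1,-13.8,31.3,-1.4,0,0,0],[-1,-13.8,31.3,-1.4,0,0,0],[-1,-13.8,31.3,-1.4,0,0,0],[-1,-13.8,31.3,-1.4,0,0,0],[-1,-13.8,31.3,-1.4,0,0,0],[-1,-13.8,31.3,-1.4,0,0,0],[-1,-13.8,31.3,-1.4,0,0,0],[-1,0,0,0,0,0,-6.4],[-1,0,0,0,0,0,-6.4],[-1,0,0,0,0,0,-6.4],[-1,0,0,0,0,0,-6.4],[-1,0,0,0,0,0,-6.4],[-1,0,0,0,0,0,-6.4],[-1,0,0,0,0,0,-6.4],[-1,0,0,0,0,0,-6.4]])

```text
t: 15.63
eef_pos: [0.6483, 0.2457, 0.1376]
ee_rot: [3.14, -0.003, -2.033]
force: [-0.4, -0.2, -0.5]
width: 0.0879
gripper_force: 0.0
```

Emit:
servo_tool(deltas=[[-1,0,0,0,0,0,-6.4],[-1,0,0,0,0,0,-6.4],[-1,0,0,0,0,0,-6.4],[-1,0,0,0,0,0,-6.4],[-1,0,0,0,0,0,-6.4],[-1,0,0,0,0,0,-6.4],[-1,0,0,0,0,0,-6.4],[-1,0,0,0,0,0,-6.4],[-1,0,0,0,0,0,-6.4],[-1,0,0,0,0,0,-5.9],[-1,0,0,0,0,0,0],[-1,0,0,0,0,0,0]])

```text
t: 16.63
eef_pos: [0.6486, 0.2458, 0.1382]
ee_rot: [3.139, 0.0, -0.933]
force: [0.3, -1.0, 0.7]
width: 0.0881
gripper_force: 0.0
```

Run:
```python
from h import *
p=arm.grab_frame("wrist"); M,c=cam(p); save(p,"wfat.png")
for d in arm.recognise("fat_center",p)[:3]:
        w=M@d["at"]+c; print(round(d["conf"],2),w.round(3),pix(p,w).round())
print(pix(p,(.65,.247,.03)))
plan((649,246.5,13,None))
```

```text
0.92 [0.649 0.242 0.032] [261. 184.]
[257.55657849 187.44284228]
now [648.8 246.  138.9] [ 1.7991e+02  1.0000e-02 -5.3480e+01] w 0.0878 t 16.73
(649, 246.5, 13, None) shift [ -0.3  -0.5 125.9] = 4 x [-0.1 -0.1 31.5]
```

View pics/wfat.png

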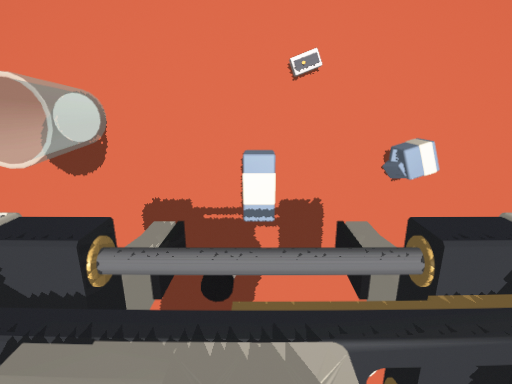

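The fat stick is at (259,187), square to the fingers. The fat stub at (415,158) and the glass at (45,120) are clear of them. Gripping.

Emit:
servo_tool(deltas=[[-1,1,0,31.5,0,0,0],[-1,0,0,31.5,0,0,0],[-1,0,0,31.5,0,0,0],[-1,0,0,31.5,0,0,0],[-1,0,0,0,0,0,0],[1,0,0,0,0,0,0],[1,0,0,0,0,0,0],[1,0,0,0,0,0,0],[1,0,0,0,0,0,0],[1,0,0,0,0,0,0],[1,0,0,0,0,0,0],[1,0,0,0,0,0,0],[1,0,0,0,0,0,0],[1,0,0,0,0,0,0],[1,0,0,0,0,0,0],[1,0,0,-20,0,0,0],[1,0,0,-40,0,0,0],[1,0,0,-40,0,0,0],[1,0,0,0,0,0,0],[1,0,0,0,0,0,0]])

```text
t: 18.4
eef_pos: [0.6513, 0.2465, 0.1172]
ee_rot: [-3.136, -0.0, -0.93]
force: [1.0, -0.4, -1.8]
width: 0.0299
gripper_force: 15.0
```

```bash
python3 -c "
from h import *
plan((486.3,-171.8,110,-78),(486.3,-171.8,23.5,None))"
```

```text
now [651.3 246.5 117.2] [-1.7966e+02 -2.0000e-02 -5.3270e+01] w 0.0299 t 18.4
(486.3, -171.8, 110, -78) shift [236.6 382.4   7.2] = 13 x [18.2 29.4  0.6] turn az 24.7 = 4 x 6.18
(486.3, -171.8, 23.5, None) shift [ 0.  -0.  86.5] = 3 x [ 0.  -0.  28.8]
```

Emit:
servo_tool(deltas=[[1,18.1,29.4,0.2,0,0,0],[1,18.1,29.4,0.2,0,0,0],[1,18.1,29.4,0.2,0,0,0],[1,18.1,29.4,0.2,0,0,0],[1,18.1,29.4,0.2,0,0,0],[1,18.1,29.4,0.2,0,0,0],[1,18.1,29.4,0.2,0,0,0],[1,18.1,29.4,0.2,0,0,0],[1,18.1,29.4,0.2,0,0,0],[1,18.1,29.4,0.2,0,0,0],[1,18.1,29.4,0.2,0,0,0],[1,18.1,29.4,0.2,0,0,0],[1,18.1,29.4,0.2,0,0,0],[1,0,0,0,0,0,6.2],[1,0,0,0,0,0,6.2],[1,0,0,0,0,0,6.2],[1,0,0,0,0,0,6.1],[1,0,0,0,0,0,0],[1,0,0,0,0,0,0],[1,0,0,0,0,0,0]])

```text
t: 20.07
eef_pos: [0.4837, -0.1716, 0.1107]
ee_rot: [3.141, 0.0, -1.358]
force: [0.5, 0.2, -1.2]
width: 0.03
gripper_force: 15.0
```

```bash
python3 -c "
from h import *
plan((486.3,-171.8,23.5,-78))"
```

```text
now [ 483.7 -171.6  110.7] [ 1.7994e+02  2.0000e-02 -7.7790e+01] w 0.03 t 20.07
(486.3, -171.8, 23.5, -78) shift [ 0.8 -2.5 87.2] = 3 x [ 0.3 -0.8 29.1] turn az 0.2 = 1 x 0.21
```

Emit:
servo_tool(deltas=[[1,0.8,-2.5,30,0,0,0],[1,0,0,30,0,0,0],[1,0,0,18,0,0,0],[1,0,0,8.5,0,0,0],[1,0,0,0,0,0,0],[1,0,0,0,0,0,0],[0.2,0,0,0,0,0,0],[0,0,0,0,0,0,0],[0,0,0,0,0,0,0],[0,0,0,0,0,0,0],[0,0,0,0,0,0,0],[0,0,0,-20,0,0,0],[0,0,0,-40,0,0,0],[-1,0,0,-40,0,0,0],[-1,0,0,-20,0,0,0],[-1,0,0,0,0,0,0],[-1,0,0,0,0,0,0]])

```text
t: 21.48
eef_pos: [0.4875, -0.1719, 0.1465]
ee_rot: [-3.138, -0.001, -1.361]
force: [-0.3, 0.2, -0.9]
width: 0.0651
gripper_force: 0.0
```

Run:
```python
from h import *
p=arm.grab_frame("wrist"); M,c=cam(p)
for d in arm.recognise("fat_center",p)[:3]:
        w=M@d["at"]+c; print(round(d["conf"],2),w.round(3),pix(p,w).round())
plan((500,355,140,-128),(500,355,10,None))
```

```text
0.62 [ 0.489 -0.172  0.037] [259. 187.]
now [ 486.  -171.8  144.2] [ 1.7996e+02  3.0000e-02 -7.8000e+01] w 0.0727 t 21.58
(500, 355, 140, -128) shift [-512.4 -123.2    4.2] = 15 x [-34.2  -8.2   0.3] turn az 50.0 = 8 x 6.25
(500, 355, 10, None) shift [  0.  -0. 130.] = 4 x [ 0.  -0.  32.5]
```

Emit:
servo_tool(deltas=[[-1,-34.2,-8.2,0.3,0,0,0],[-1,-34.2,-8.2,0.3,0,0,0],[-1,-34.2,-8.2,0.3,0,0,0],[-1,-34.2,-8.2,0.3,0,0,0],[-1,-34.2,-8.2,0.3,0,0,0],[-1,-34.2,-8.2,0.3,0,0,0],[-1,-34.2,-8.2,0.3,0,0,0],[-1,-34.2,-8.2,0.3,0,0,0],[-1,-34.2,-8.2,0.3,0,0,0],[-1,-34.2,-8.2,0.3,0,0,0],[-1,-34.2,-8.2,0.3,0,0,0],[-1,-34.2,-8.2,0.3,0,0,0],[-1,-34.2,-8.2,0.3,0,0,0],[-1,-34.2,-8.2,0.3,0,0,0],[-1,-34.2,-8.2,0.3,0,0,0],[-1,0,0,0,0,0,6.25],[-1,0,0,0,0,0,6.25],[-1,0,0,0,0,0,6.25],[-1,0,0,0,0,0,6.25]])

```text
t: 23.17
eef_pos: [0.4993, 0.355, 0.138]
ee_rot: [3.14, -0.003, -1.802]
force: [-0.4, 0.0, 0.2]
width: 0.0878
gripper_force: 0.0
```

Emit:
servo_tool(deltas=[[-1,0,0,0,0,0,6.25],[-1,0,0,0,0,0,6.25],[-1,0,0,0,0,0,6.25],[-1,0,0,0,0,0,6.25],[-1,0,0,0,0,0,0],[-1,0,0,0,0,0,0]])

```text
t: 23.67
eef_pos: [0.4998, 0.3549, 0.1388]
ee_rot: [3.142, -0.002, -2.23]
force: [1.1, -0.6, -0.5]
width: 0.0874
gripper_force: 0.0
```

Run:
```python
from h import *
p=arm.grab_frame("wrist"); M,c=cam(p); save(p,"wslim.png")
for d in arm.recognise("slim_center",p)[:3]:
        w=M@d["at"]+c; print(round(d["conf"],2),w.round(3),pix(p,w).round())
print(pix(p,(.5007,.3553,.02)))
plan((500.2,355,10.5,-128))
```

```text
0.77 [0.498 0.353 0.02 ] [259. 183.]
[258.8149215  186.52042669]
now [499.9 355.1 139.4] [ 1.800e+02 -9.000e-02 -1.278e+02] w 0.0879 t 23.77
(500.2, 355, 10.5, -128) shift [-1.000e-01 -3.000e-01  1.289e+02] = 4 x [-0.  -0.1 32.2] turn az 0.2 = 1 x 0.2
```

View pics/wslim.png

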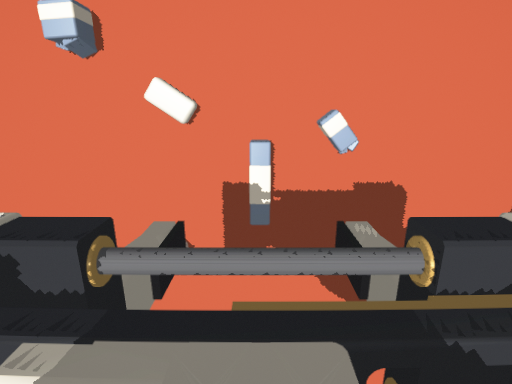

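The slim stick is at (260,183), square to the fingers. The slim stub at (338,132) is outside their sweep. Gripping.

Emit:
servo_tool(deltas=[[-1,2,0,32.2,0,0,0],[-1,0,0,32.2,0,0,0],[-1,0,0,32.2,0,0,0],[-1,0,0,32.2,0,0,0],[-1,0,0,0,0,0,0],[1,0,0,0,0,0,0],[1,0,0,0,0,0,0],[1,0,0,0,0,0,0],[1,0,0,0,0,0,0],[1,0,0,0,0,0,0],[1,0,0,0,0,0,0],[1,0,0,0,0,0,0],[1,0,0,0,0,0,0],[1,0,0,0,0,0,0],[1,0,0,0,0,0,0],[1,0,0,-20,0,0,0],[1,0,0,-40,0,0,0],[1,0,0,-40,0,0,0],[1,0,0,0,0,0,0],[1,0,0,0,0,0,0]])

```text
t: 25.43
eef_pos: [0.5001, 0.3552, 0.1145]
ee_rot: [-3.141, 0.006, -2.234]
force: [-0.7, -0.4, -1.6]
width: 0.0005
gripper_force: 0.0
```

```bash
python3 -c "
from h import *
plan((588.8,-268.3,110,-78),(588.8,-268.3,20.7,None))"
```

```text
now [500.1 355.2 114.5] [-179.99    0.33 -127.97] w 0.0005 t 25.43
(588.8, -268.3, 110, -78) shift [ 437.  -453.6    4.5] = 18 x [ 24.3 -25.2   0.3] turn az -50.0 = 8 x -6.25
(588.8, -268.3, 20.7, None) shift [ 0.  -0.  89.3] = 3 x [ 0.  -0.  29.8]
```

The fingers shut empty (opening 0.5 mm). Opening and looking again.

Emit:
servo_tool(deltas=[[-1,0,0,-20,0,0,0],[-1,0,0,0,0,0,0],[-1,0,0,0,0,0,0],[-1,0,0,0,0,0,0],[-1,0,0,0,0,0,0],[-1,0,0,0,0,0,0],[-1,0,0,0,0,0,0],[-1,0,0,0,0,0,0]])

```text
t: 26.1
eef_pos: [0.4988, 0.3537, 0.1309]
ee_rot: [3.142, -0.001, -2.234]
force: [0.3, 0.3, 0.2]
width: 0.0484
gripper_force: 0.0
```

Run:
```python
from h import *
p=arm.grab_frame("wrist"); M,c=cam(p); save(p,"wslim2.png")
for d in arm.recognise("slim_center",p)[:3]:
        w=M@d["at"]+c; print(round(d["conf"],2),w.round(3),pix(p,w).round())
plan((500.2,355,5,-128))
```

```text
0.84 [0.497 0.354 0.017] [261. 186.]
now [498.9 353.8 131.2] [ 1.8000e+02 -2.0000e-02 -1.2799e+02] w 0.0564 t 26.2
(500.2, 355, 5, -128) shift [ -1.8  -0.3 126.2] = 4 x [-0.4 -0.1 31.5] turn az 0.0 = 1 x 0.01
```

View pics/wslim2.png

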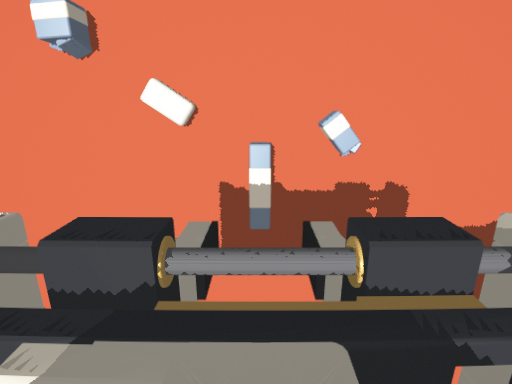

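The stick at (260,185) hasn't moved. The fingers simply hadn't finished closing when I lifted, so I'm gripping again with more time.

Emit:
servo_tool(deltas=[[-0.3,0,0,30.2,0,0,0],[-0.3,0,0,30.2,0,0,0],[-0.3,0,0,30.2,0,0,0],[-0.3,0,0,30.2,0,0,0],[-0.3,0,0,0,0,0,0],[1,0,0,0,0,0,0],[1,0,0,0,0,0,0],[1,0,0,0,0,0,0],[1,0,0,0,0,0,0],[1,0,0,0,0,0,0],[1,0,0,0,0,0,0],[1,0,0,0,0,0,0],[1,0,0,0,0,0,0],[1,0,0,0,0,0,0],[1,0,0,0,0,0,0],[1,0,0,0,0,0,0],[1,0,0,0,0,0,0]])

```text
t: 27.62
eef_pos: [0.4993, 0.3542, 0.0117]
ee_rot: [-3.141, 0.001, -2.233]
force: [-2.0, -0.5, 6.9]
width: 0.0194
gripper_force: 15.0
```

Emit:
servo_tool(deltas=[[1,0,0,-20,0,0,0],[1,0,0,-40,0,0,0],[1,0,0,-40,0,0,0],[1,0,0,0,0,0,0],[1,0,0,0,0,0,0],[1,0,0,0,0,0,0]])

```text
t: 28.12
eef_pos: [0.4986, 0.3536, 0.1107]
ee_rot: [3.141, 0.0, -2.234]
force: [-0.5, 0.4, -1.1]
width: 0.0198
gripper_force: 15.0
```

```bash
python3 -c "
from h import *
plan((588.8,-268.3,110,-78),(588.8,-268.3,20.7,None))"
```

```text
now [498.6 353.6 110.7] [ 1.7997e+02  1.0000e-02 -1.2801e+02] w 0.0198 t 28.12
(588.8, -268.3, 110, -78) shift [ 434.5 -454.1    0.7] = 18 x [ 24.1 -25.2   0. ] turn az -50.0 = 8 x -6.25
(588.8, -268.3, 20.7, None) shift [ 0.  -0.  89.3] = 3 x [ 0.  -0.  29.8]
```

Emit:
servo_tool(deltas=[[1,24.1,-25.2,0,0,0,0],[1,24.1,-25.2,0,0,0,0],[1,24.1,-25.2,0,0,0,0],[1,24.1,-25.2,0,0,0,0],[1,24.1,-25.2,0,0,0,0],[1,24.1,-25.2,0,0,0,0],[1,24.1,-25.2,0,0,0,0],[1,24.1,-25.2,0,0,0,0],[1,24.1,-25.2,0,0,0,0],[1,24.1,-25.2,0,0,0,0],[1,24.1,-25.2,0,0,0,0],[1,24.1,-25.2,0,0,0,0],[1,24.1,-25.2,0,0,0,0],[1,24.1,-25.2,0,0,0,0],[1,24.1,-25.2,0,0,0,0],[1,24.1,-25.2,0,0,0,0],[1,24.1,-25.2,0,0,0,0],[1,24.1,-25.2,0,0,0,0]])

```text
t: 29.62
eef_pos: [0.5883, -0.2688, 0.1086]
ee_rot: [3.139, -0.001, -2.234]
force: [0.8, 0.6, -0.9]
width: 0.0195
gripper_force: 15.0
```

Emit:
servo_tool(deltas=[[1,0,0,0,0,0,-6.25],[1,0,0,0,0,0,-6.25],[1,0,0,0,0,0,-6.25],[1,0,0,0,0,0,-6.25],[1,0,0,0,0,0,-6.25],[1,0,0,0,0,0,-6.25],[1,0,0,0,0,0,-6.25],[1,0,0,0,0,0,-6.25],[1,0,0,0,0,0,0],[1,0,0,0,0,0,0],[1,0,0,0,0,0,0]])

```text
t: 30.53
eef_pos: [0.5889, -0.2671, 0.1096]
ee_rot: [3.14, 0.001, -1.365]
force: [-0.4, 0.3, -1.5]
width: 0.0198
gripper_force: 15.0
```

Run:
```python
from h import *
p=arm.grab_frame("wrist"); M,c=cam(p); save(p,"wslim3.png")
plan((588.8,-268.3,21,-78))
```

```text
now [ 589.1 -267.2  109.9] [ 1.7993e+02  3.0000e-02 -7.8160e+01] w 0.0199 t 30.58
(588.8, -268.3, 21, -78) shift [ 1.1  0.5 88.9] = 3 x [ 0.4  0.2 29.6] turn az -0.2 = 1 x -0.16
```

View pics/wslim3.png

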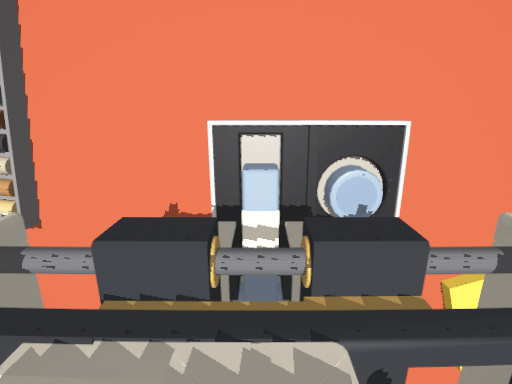

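The stick is straight over the slim well at (261,165). Lowering it in.

Emit:
servo_tool(deltas=[[1,1,0.5,30,0,0,0],[1,0,0,30,0,0,0],[1,0,0,18,0,0,0],[1,0,0,10.5,0,0,0],[1,0,0,0,0,0,0],[1,0,0,0,0,0,0],[0.5,0,0,0,0,0,0],[0.2,0,0,0,0,0,0],[0.2,0,0,0,0,0,0],[0.2,0,0,0,0,0,0],[0.2,0,0,-20,0,0,0],[0.2,0,0,-40,0,0,0],[0.2,0,0,-40,0,0,0],[-1,0,0,-40,0,0,0],[-1,0,0,-40,0,0,0],[-1,0,0,0,0,0,0]])

```text
t: 31.92
eef_pos: [0.5932, -0.27, 0.2125]
ee_rot: [-3.129, -0.008, -1.36]
force: [1.5, -0.2, 2.3]
width: 0.0498
gripper_force: 0.0
```

Emit:
servo_tool(deltas=[[-1,30,0,-10,0,0,0],[-1,30,0,-10,0,0,0],[-1,30,0,0,0,0,0],[-1,0,0,0,0,0,0],[-1,0,0,0,0,0,0],[-1,0,0,0,0,0,0]])

```text
t: 32.42
eef_pos: [0.6076, -0.3563, 0.2217]
ee_rot: [3.141, 0.001, -1.362]
force: [-0.3, 0.0, 0.1]
width: 0.0859
gripper_force: 0.0
```

Run:
```python
from h import *
a=arm.grab_frame("top")
for nm in ["side","top"]:
  p=a if nm=="top" else arm.grab_frame(nm); M,c=cam(p)
  for n in ["slim_center","fat_center","cake_center","puck_center","slim_stub_center","fat_stub_center"]:
    for d in arm.recognise(n,p)[:3]:
        w=M@d["at"]+c
        print(nm,n,round(d["conf"],2),w.round(3))
  if nm=="side":
    u=pix(p,(.537,-.22,.03)).astype(int); x0=min(max(u[0]-80,0),352);y0=min(max(u[1]-60,0),264); s=p["color"][y0:y0+120,x0:x0+160]
t=a["color"][100:220,300:460]
cv2.imwrite("pics/fin.png",cv2.resize(np.hstack([t,s])[:,:,::-1],None,fx=2.5,fy=2.5,interpolation=cv2.INTER_CUBIC))
```

```text
side slim_center 0.51 [ 0.589 -0.258  0.03 ]
side slim_center 0.49 [ 0.482 -0.159  0.039]
side fat_center 0.61 [ 0.479 -0.155  0.038]
side cake_center 0.77 [0.302 0.255 0.023]
side cake_center 0.48 [ 0.559 -0.143  0.033]
side puck_center 0.64 [ 0.506 -0.271  0.033]
side slim_stub_center 0.55 [0.404 0.365 0.02 ]
side fat_stub_center 0.51 [0.539 0.141 0.021]
top fat_center 0.67 [ 0.478 -0.165  0.036]
top cake_center 0.92 [0.305 0.244 0.023]
top cake_center 0.87 [0.349 0.158 0.023]
top cake_center 0.82 [ 0.565 -0.152  0.034]
top slim_stub_center 0.58 [ 0.48  -0.154  0.015]
top fat_stub_center 0.51 [0.544 0.138 0.03 ]
top fat_stub_center 0.17 [ 0.484 -0.157  0.018]
```

View pics/fin.png

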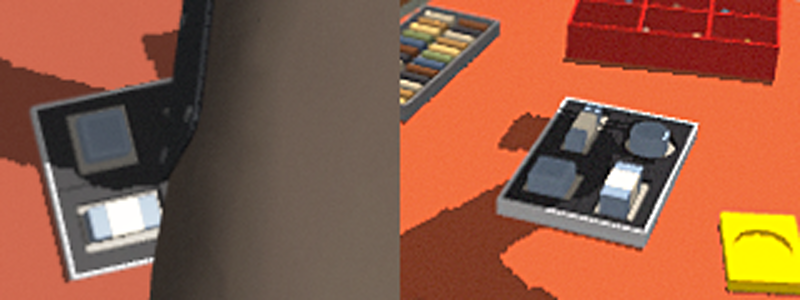

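The side crop shows all four pieces seated: slim (583,130), puck (648,137), cake (552,178) and fat (620,190). Their tops read 30, 33, 33 and 38 mm. Both stubs are where they started. Handing in.

```bash
python3 -c "
from h import *
print(arm.job_done())"
```

```text
the job is handed in; nothing more can be done
None
```

I placed all four whole pastels in their own recesses, left both stubs where they lay, and handed the job in at about 32 s; it returned no verdict, but the last camera check showed all four seated.

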